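# Set the length stop to the green clip and bring the billet up to it

### The job

Set the saw's length stop to the green clip: lift the red release bar, hold it up while you slide the carriage along, let go by the green clip and ease the carriage slowly one way or the other until the latch drops fully home in the notch nearest the clip, without ramming it. Then slide the round billet along its trough until its end rests gently against the stop plate. Leave the oil can, the spare billet and the wrench alone.

Things in the scene. Friction and masses are not known exactly. Their poses are not given: they have to be found in the camera images.
- bed: Stop bench, bolted down: white plate 225 x 550 mm, top at z = 20 mm, with two guide rails, a notched steel index strip between them and a V trough on the far side. Origin on the work surface under the slide's centre line; y runs along slide and trough, x across (away from the robot). Strip top at z = 40 mm; notches 9 mm wide, 10 mm deep, every 32 mm; where the row begins differs per set-up, unmeasured.
- carriage: White carriage, 100 mm (bed x) x 90 mm (bed y), top 70 mm above the work surface, about 0.5 kg; origin on the work surface under its middle, axes as the bed's. With the latch up it slides along bed y from -235 to +45 mm (1 to 3 N of drag). It starts between the clips with the latch let down, wherever it stopped: tooth on top of the strip or in a notch.
- pointer (a point): Tip of the small black pointer on the carriage's near side, 58 mm above the work surface, in line with the latch tooth along the slide.
- bar_mid (a point): Middle of the red release bar: round, 14 mm thick, 62 mm long between end blocks, lying along bed x over the carriage's middle, on two upright 8 mm rods that end in the latch tooth. With the latch home its middle is 125 mm above the work surface, 55 mm above the carriage top, free below and at both sides. It moves only straight up and down on the carriage; pushing it sideways pushes the carriage.
- latch (a joint): Lift of release bar and tooth, m: 0 = home in a notch, 0.008 = tooth riding on the strip's top, over 0.009 = clear, 0.016 = at its end stop. Spring and weight pull it down with about 6 N (down) to 10 N (fully up); let go, it drops at once where there is a notch. The tooth is a square-ended blade 6 mm thick in a 9 mm notch: 1.5 mm play either way, then it stops the carriage dead.
- clip_green: Green setting clip, the wanted station: 16 mm wide along the slide, screwed to the bed's near edge, top 56 mm above the work surface; origin at its foot, 20 mm up, axes as the bed's. A rough flag: the notch it stands for is the nearest one, up to 12 mm either way along bed y (the next notches are at least 20 mm from the clip).
- clip_yellow: Yellow setting clip of another job, same make; not wanted now.
- clip_blue: Blue setting clip of another job, same make; not wanted now.
- stop_face (a point): Point on the stop plate's face, which looks to bed +y, where the billet's end should meet it: on the trough's centre line (bed x = 105 mm), 60 mm above the work surface, 35 mm to the +y side of the pointer. The steel plate is 10 mm thick, fixed to the carriage, reaches over the trough; its top is 86 mm above the work surface.
- billet: Round aluminium billet, 32 mm diameter, 110 mm long, about 0.26 kg, lying along bed y in the V trough; origin at its centre, 60 mm above the work surface, y axis along its length. The trough (bed y -200 to +250 mm) has walls up to about 52 mm above the work surface, so the upper part of the billet and of its end faces is free to touch.
- billet_face (a point): Centre of the billet's end face that looks to bed -y, towards the stop plate (55 mm from the billet's origin).
- oil_can: Red oil can with a spout, 60 mm diameter, 115 mm high, standing beyond the bed; bystander. Origin under its foot.
- spare_billet: Another aluminium billet, 32 mm diameter, 110 mm high, standing on end beyond the bed; bystander. Origin under its foot.
- wrench: Wrench 170 mm long lying beyond the bed; bystander.
Mind the look-alikes: they are no part of the job. What is shaped like the billet but blue or purple is not meant.

How it is judged:
By the outcome, as a careful person would: the job done as asked, in the order asked, and still so for the second after the job is handed in, with the robot touching nothing.
It also fails if it takes over 58 s, if anything falls off the work surface, if the arm or the gripper's body presses on something with over 40 N, if the wrist force passes 120 N, or if a joint passes its speed limit or range.

### The arm

A 6-joint arm with a two-finger parallel gripper is mounted at the origin on the work surface. World frame = base frame: x ahead of the robot, y to its left, z up, the work surface at z = 0. Lengths are in mm, angles in rad, forces in N, time in s.
With the tool pointing down it reaches from about 325 to 900 mm from the base axis. Payload 6.1 kg.
Tool frame: the origin (TCP) lies between the finger pads; the fingertips stand 22 mm ahead of it and the grasp point (between the pads) lies 3 mm ahead of it; z points along the fingers, y is the line along which they close (so a half turn about z gives the same grasp; the last joint's range is limited). The gripper opens to 85 mm and grips with 20 to 120 N. Pads are 22 mm wide; open, the fingers measure 114 mm over their backs; the gripper's body (76 mm by 85 mm) begins 54 mm behind the grasp point. The pads swing forward as they close: fully open they stand 13 mm farther back than shut.
Start: joints at [1.172, 0.22, 1.526, -0, 1.395, -0.126], TCP at [168.392, 601.881, 253.3] pointing down, gripper open.
Joint ranges: [-2.98, 2.98], [-0.91, 2.08], [0.09, 2.57], [-1.24, 4.39], [0.2, 2.65], [-2.68, 2.68]. Speed limits (rad/s): [2.57, 2.57, 3.01, 3.14, 3.14, 3.14].

### API

Orientations are given as a unit quaternion [w, x, y, z].
In Python, from plant import r gives the robot as it stands.
- The arm moves only by the tool jog_arm, never from a script. Its argument "targets" is a list of rows, each a list of 3 entries, a list of its own where there are three numbers: the shift along the tool's x, y, z in units of 1 m (1.0 is 1 m), then the turn about the tool's z in units of pi rad (1.0 is pi rad), then the closure, from 0 (fully open) to 1 (shut). A call has 1 to 20 rows; each row shifts and turns the commanded pose from where the row before left it, along the tool's axes as they then stand; what a row does not reach is not made up. A row lasts 1/10 s, in which the tool goes at most 50 mm and 8.59 degrees, less where a joint would pass 70% of its speed; a pose out of reach is approached as far as the arm can. A call with a number of a shift or a turn outside -1 to 1 is refused whole. A call with a gripper value outside its range is refused whole. The fingers move at their own pace and stop on an object; "newtons" is the grip in N (left out, the last holds). Time passes only in rows, so rows that do not move let the fingers close. It gives the time, the measured TCP pose, the force, the opening and the grip force at its end, in the units of the state.
- r.get_obs(): the state, without advancing time (a new reading comes with each control period).
- r.snapshot(name): name is "scene" or "top" or "wrist"; returns a dict with "image" (420x560x3 uint8, red, green, blue), "camera_matrix" (3x3 intrinsics, pixels), "k1" (the pictures are not rectified: a ray, as slopes to the right and down, at radius r is drawn at 1 + k1 r^2 times it, then the intrinsics apply), "rvec" (rotation vector, rad) and "tvec" (3), from world to camera coordinates, as OpenCV has them. Camera axes: x right, y down, z forward; pixel columns grow to the right and rows downward; lengths in mm; the calibration is good to about 2 mm. A picture is of the moment at which its call begins. There is no depth.
- r.hand_in(): hands the job in; it is judged then, once.
The state is a dict: "clock": time; "joints": joint angles; "qd": joint speeds; "joint_torque": joint torques, N m; "tool_pos": TCP position; "tool_rot": TCP orientation; "ft_force": force on the tool from outside, world axes, zero at the start; "wrist_torque": the same for the moment, N m; "opening": finger opening in mm; "finger_force": force on a finger pad.
Only numpy, scipy, OpenCV 4.12 (cv2) and the standard library are available. Lean on these libraries where they do the work, as an engineer would, in place of code of your own. Each camera call takes 0.05 s, during which the arm holds its last target. There are 200 camera calls.

## Working session

There is one attempt and no reset: what is moved stays moved. The work goes in short steps, Python scripts to look and compute and a tool call to move; the robot and the scene stay as the last step left them, time stands still between calls to the robot, and variables do not carry over. Pictures are saved under pics/ and viewed, at most 10 in all, crops included, and the job is handed in when it is done.

Besides the shell and the picture viewer there is one more tool, called after "Emit:" as name([rows], argument=value, ...), one row to a line, values as JSON. jog_arm: Moves the arm, as the interface text tells. Shifts and turns lie within -1 to 1; 1 stands for 1 m of shift or pi rad of turn. Its arguments: {"type":"object","properties":{"targets":{"type":"array"},"newtons":{"type":"number"}},"required":["targets"]}

```bash
mkdir -p pics; ls; python3 - <<'E'
from plant import r
import cv2,pickle,numpy as np
d={}
for n in("scene","top"):
    s=r.snapshot(n);d[n]=s;cv2.imwrite(f"pics/{n}0.png",s["image"][:,:,::-1])
    R=cv2.Rodrigues(np.array(s["rvec"]))[0];print(n,(-R.T@np.array(s["tvec"]).ravel()).round(),s["k1"],np.array(s["camera_matrix"]).round(1).tolist())
pickle.dump(d,open("d0.pkl","wb"))
o=r.get_obs();print(o)
E
```

```text
pics
scene [ 958. -325.  650.] -0.05141471046819885 [[412.1, 0.0, 273.0], [0.0, 412.1, 211.5], [0.0, 0.0, 1.0]]
top [ 475.  103. 1140.] -0.14831337457146263 [[468.9, 0.0, 279.6], [0.0, 468.9, 208.3], [0.0, 0.0, 1.0]]
{'clock': 0.1, 'joints': array([ 1.17190360e+00,  2.21148943e-01,  1.52747275e+00,  1.07415752e-06,
        1.39470713e+00, -1.26099846e-01]), 'qd': array([-0.00038022, -0.00050002, -0.00256524,  0.00051255, -0.00103028,
       -0.00034687]), 'joint_torque': array([ 9.88270476e-04, -4.98236597e+01, -3.90548337e+01, -2.56341518e-04,
        5.58420026e-03, -5.02162561e-05]), 'tool_pos': array([168.19768105, 601.4267347 , 252.32024366]), 'tool_rot': array([-2.25771932e-04,  1.35973956e-01,  9.90712032e-01, -8.38212199e-04]), 'ft_force': array([-0.20218559,  1.03295758, -0.00118723]), 'wrist_torque': array([-0.02884136, -0.00314924, -0.03428498]), 'finger_force': 0.0, 'opening': 85.38362124418799}
```

View pics/scene0.png

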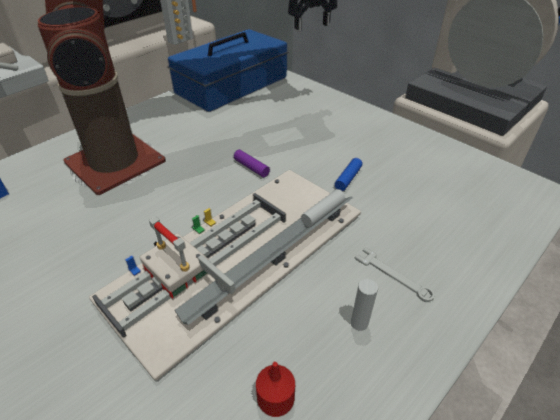

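View pics/top0.png

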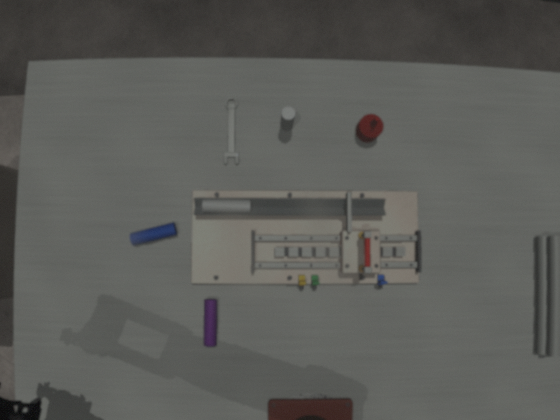

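The scene picture shows the bed with the carriage around (170,255), green clip (198,224), yellow (209,216), blue (132,265), billet (325,207). In the top picture: red bar (367,252), green clip (315,281), yellow (302,281), blue (381,281), billet (226,206), stop plate (349,210). Look-alikes are the blue rod (153,234), purple rod (211,322) and spare billet (288,115); the red oil can (370,127) could be taken for the red bar. Next, a close crop.

```bash
cat > h.py <<'E'
import numpy as np,cv2
def cam(s):
    R=cv2.Rodrigues(np.array(s["rvec"],float))[0];t=np.array(s["tvec"],float).ravel();return R,t,np.array(s["camera_matrix"],float),np.array([s["k1"],0,0,0],float)
def w(s,u,v,z):
    R,t,K,D=cam(s)
    n=cv2.undistortPointsIter(np.array([[[u,v]]],float),K,D,None,None,(3,50,1e-9))[0,0]
    d=R.T@np.array([n[0],n[1],1]);c=-R.T@t
    return c+d*(z-c[2])/d[2]
def px(s,p):
    R,t,K,D=cam(s);return cv2.projectPoints(np.array(p,float).reshape(-1,1,3),np.array(s["rvec"],float),t,K,D)[0][:,0]
E
python3 - <<'E'
import pickle,cv2,numpy as np
d=pickle.load(open("d0.pkl","rb"));im=d["top"]["image"][:,:,::-1]
c=cv2.resize(im[185:295,185:430],None,fx=3.2,fy=3.2,interpolation=cv2.INTER_CUBIC);c=cv2.convertScaleAbs(c,alpha=1.5)
cv2.imwrite("pics/c1.png",c)
from h import w
for n,u,v,z in[("bedTL",192,191,20),("bedTR",418,192,20),("bedBR",418,284,20),("bedBL",191,283,20),("bar",367,252,130),("green",315,281,56),("yel",302,281,56),("blue",381,281,56),("stop",349,210,86),("billet",226,206,76)]:
    print(n,w(d["top"],u,v,z).round(1))
hsv=cv2.cvtColor(im,cv2.COLOR_BGR2HSV)
for n,lo,hi in[("g",(45,90,30),(85,255,255)),("y",(18,120,60),(32,255,255)),("b",(105,120,40),(125,255,255)),("r",(0,150,60),(8,255,255))]:
    m=cv2.inRange(hsv,lo,hi);k,_,st,ce=cv2.connectedComponentsWithStats(m)
    for i in range(1,k):
        if st[i,4]>8:print(n,st[i],ce[i].round(1))
E
```

```text
bedTL [601.4 289.9  20. ]
bedTR [ 606.  -260.5   20. ]
bedBR [ 381.8 -258.8   20. ]
bedBL [381.4 287.8  20. ]
bar [ 460.6 -109.4  130. ]
green [392.   -3.8  56. ]
yel [391.9  26.2  56. ]
blue [ 392.2 -158.3   56. ]
stop [554.9 -77.5  86. ]
billet [561.6 202.   76. ]
y [300 276   5   9  39] [301.7 280.2]
b [138 224  38  16 345] [157.6 232.2]
b [379 276   6   8  29] [381.1 279.3]
r [366 240   3  25  61] [367.  251.1]
```

View pics/c1.png

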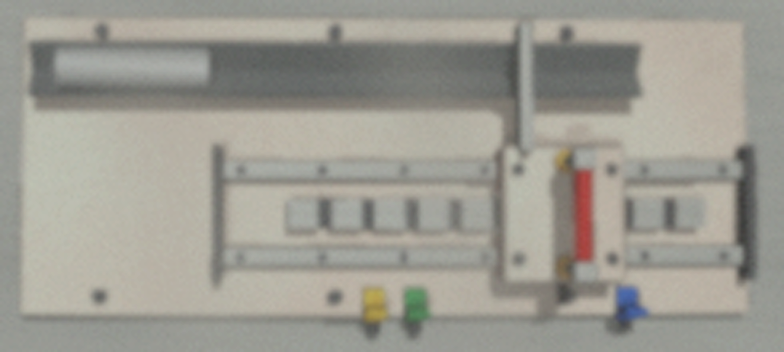

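```bash
python3 - <<'E'
import pickle,cv2,numpy as np
from h import *
d=pickle.load(open("d0.pkl","rb"));s=d["top"];f=lambda x,y,z:w(s,185+(x+.5)/3.2-.5,185+(y+.5)/3.2-.5,z).round(1)
for n,a in dict(trL=(32,70,52),trR=(640,70,52),railLend=(222,215,40),railRend=(738,215,40),n1=(329,215,38),n2=(371,215,38),n3=(414,215,38),n4=(457,215,38),n5=(666,215,38),carL=(502,215,70),carR=(625,215,70),barz125=(583,215,132),barz133=(583,215,140),barT=(583,170,138),barB=(583,260,138),green=(416,300,56),yel=(374,300,56),blue=(628,300,56),stopface=(517,60,86),stopback=(534,60,86),stop_y=(525,60,86),bilL=(55,67,68),bilR=(210,67,68),bilTop=(130,50,60),bilBot=(130,86,60),bed1=(22,20,20),bed2=(744,24,20),bed3=(748,316,20),bed4=(22,316,20)).items(): print(n,f(*a))
# same in scene for cross-check of bar & green
s2=d["scene"];hsv=cv2.cvtColor(s2["image"],cv2.COLOR_RGB2HSV)
for n,lo,hi in[("g",(45,90,30),(85,255,255)),("r",(0,150,60),(8,255,255))]:
    m=cv2.inRange(hsv,lo,hi);k,_,st,ce=cv2.connectedComponentsWithStats(m)
    for i in range(1,k):
        if st[i,4]>25:print(n,st[i],ce[i].round(1))
print("pred",px(s2,[[460,-109.4,125],[460,-109.4,133],[392,-4,50]]).round(1))
E
```

```text
trL [561.4 277.5  52. ]
trR [ 566.6 -168.4   52. ]
railLend [457.7 137.9  40. ]
railRend [ 460.  -245.7   40. ]
n1 [458.4  59.6  38. ]
n2 [458.7  28.8  38. ]
n3 [458.9  -2.9  38. ]
n4 [459.2 -34.6  38. ]
n5 [ 459.9 -191.2   38. ]
carL [459.8 -63.   70. ]
carR [ 460.2 -152.4   70. ]
barz125 [ 461.  -108.7  132. ]
barz133 [ 461.1 -107.   140. ]
barT [ 491.3 -107.4  138. ]
barB [ 430.9 -107.5  138. ]
green [398.  -3.  56.]
yel [397.8  27.4  56. ]
blue [ 398.2 -158.1   56. ]
stopface [569.8 -71.1  86. ]
stopback [569.9 -83.3  86. ]
stop_y [569.9 -76.9  86. ]
bilL [562.5 258.4  68. ]
bilR [563.8 147.   68. ]
bilTop [576.1 205.4  60. ]
bilBot [550.  204.9  60. ]
bed1 [601.6 291.1  20. ]
bed2 [ 605.6 -258.3   20. ]
bed3 [ 383.2 -259.8   20. ]
bed4 [380.5 286.5  20. ]
g [193 216  11  17 108] [197.1 224.6]
g [173 285  12  10  31] [178.8 289.5]
r [154 222  23  20 163] [164.5 231.5]
r [ 256  362   39   54 1550] [275.3 389.4]
pred [[166.3 235.6]
 [165.4 232.5]
 [196.7 218.3]]
```

Emit:
jog_arm([
  [[0,0,0],-0.0434,0.4],
  [[0,0,0],-0.0434,0.4],
  [[-0.04,-0.02,0],0,0.4],
  [[-0.04,-0.03,0],0,0.4],
])

```text
clock: 0.5
tool_pos: [248.1, 552.1, 252.6]
tool_rot: [-0.0, -0.002, 1.0, -0.0]
ft_force: [0.8, 0.0, 0.6]
opening: 51.4
finger_force: 0.0
```

Bar centre is about (461,-107.5), riding on the strip at about 133 mm. The green clip is at y≈-3 and the nearest notch at y≈-3. The bed yaw is about 0.007 rad, so small enough to ignore in the tool turn. I'm moving above the bar.

Emit:
jog_arm([
  [[-0.0142,-0.044,0],0,0.4],
  [[-0.0142,-0.044,0],0,0.4],
  [[-0.0142,-0.044,0],0,0.4],
  [[-0.0142,-0.044,0],0,0.4],
  [[-0.0142,-0.044,0],0,0.4],
  [[-0.0142,-0.044,0],0,0.4],
  [[-0.0142,-0.044,0],0,0.4],
  [[-0.0142,-0.044,0],0,0.4],
  [[-0.0142,-0.044,0],0,0.4],
  [[-0.0142,-0.044,0],0,0.4],
  [[-0.0142,-0.044,0],0,0.4],
  [[-0.0142,-0.044,0],0,0.4],
  [[-0.0142,-0.044,0],0,0.4],
  [[-0.0142,-0.044,0],0,0.4],
  [[-0.0142,-0.044,0],0,0.4],
  [[0,0,0],0,0.4],
  [[0,0,0],0,0.4],
])

```text
clock: 2.2
tool_pos: [460.9, -108.9, 252.6]
tool_rot: [-0.001, 0.001, 1.0, 0.001]
ft_force: [-0.1, 0.2, 0.2]
opening: 51.4
finger_force: 0.0
```

```bash
python3 - <<'E'
from plant import r
import cv2,pickle
from h import *
s=r.snapshot("wrist");pickle.dump(s,open("w1.pkl","wb"));im=s["image"][:,:,::-1]
cv2.imwrite("pics/w1.png",im)
hsv=cv2.cvtColor(im,cv2.COLOR_BGR2HSV);m=cv2.inRange(hsv,(0,150,50),(8,255,255))
k,_,st,ce=cv2.connectedComponentsWithStats(m)
for i in range(1,k):
    if st[i,4]>100:print(st[i],ce[i].round(1),[w(s,*ce[i],z).round(1) for z in(125,133)])
R,t,K,D=cam(s);print((-R.T@t).round(), r.get_obs()["tool_pos"],r.get_obs()["tool_rot"],r.get_obs()["joints"].round(2))
E
```

```text
[272 177  15  71 992] [279.2 211.5] [array([ 463.3, -109. ,  125. ]), array([ 460.9, -109. ,  133. ])]
[ 388. -109.  374.] [ 460.80341438 -107.94065886  252.68551565] [-6.95294816e-04  5.31147508e-04  9.99999481e-01  5.21412725e-04] [-0.4  -0.15  1.91  0.    1.39 -1.97]
```

View pics/w1.png

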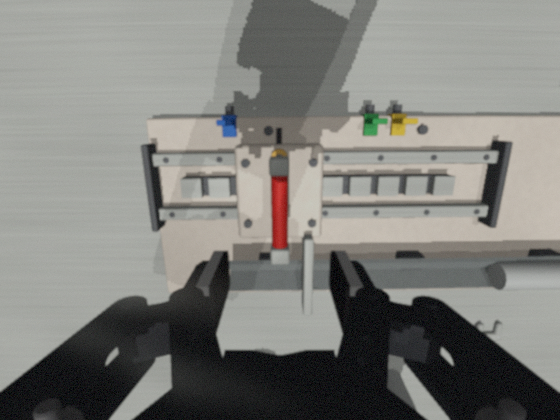

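The wrist picture shows the red bar centred at (279,211), the pointer at (279,134) and green clip at (371,122). Strip gaps are near u=347, 375, 402 and 430.

Bar agrees at (461,-109). Descend to grasp height: TCP z about 136 for a bar at 133.

```bash
python3 - <<'E'
import pickle
from h import *
s=pickle.load(open("w1.pkl","rb"));g=cv2.cvtColor(s["image"],cv2.COLOR_RGB2GRAY)[182:190,320:460].mean(0)
i=[320+j for j in range(1,139) if g[j]<g[j-1] and g[j]<=g[j+1] and g[j]<95]
print([(u,int(g[u-320]),w(s,u,186,38).round(1)[:2]) for u in i])
print("green",w(s,371,122,56).round(1),"pointer",w(s,279,132,58).round(1),"car",w(s,236.5,190,70)[1],w(s,322.5,190,70)[1])
E
```

```text
[(348, 81, array([459.4, -30.5])), (376, 76, array([459.5,   1.5])), (404, 71, array([459.5,  33.7])), (431, 66, array([459.5,  64.9]))]
green [389.2 -15.2  56. ] pointer [ 399. -109.   58.] car -152.97878556009954 -64.17483931166865
```

Emit:
jog_arm([
  [[0,0,0.04],0,0.45],
  [[0,0,0.04],0,0.45],
  [[0,0,0.02],0,0.45],
  [[0,0,0.015],0,0.45],
  [[0,0,0],0,0.45],
  [[0,0,0],0,0.45],
])

```text
clock: 2.85
tool_pos: [461.3, -107.0, 138.6]
tool_rot: [-0.0, -0.001, 1.0, 0.0]
ft_force: [-0.0, 0.3, 0.8]
opening: 47.1
finger_force: 0.0
```

Both views agree on the wanted notch: y≈-1, with neighbours at about -32 and +31. Now grip the bar.

Emit:
jog_arm([
  [[0,-0.001,0.002],0,0.8],
  [[0,0,0],0,1],
  [[0,0,0],0,1],
  [[0,0,0],0,1],
  [[0,0,0],0,1],
], newtons=40)

```text
clock: 3.35
tool_pos: [461.9, -109.3, 137.3]
tool_rot: [0.001, 0.0, 1.0, -0.0]
ft_force: [-0.7, 1.5, 6.3]
opening: 12.8
finger_force: 39.3
```

Emit:
jog_arm([
  [[0,0,-0.002],0,1],
  [[0,0,-0.002],0,1],
  [[0,0,-0.001],0,1],
  [[0,0,0],0,1],
  [[0,0,0],0,1],
])

```text
clock: 3.85
tool_pos: [461.7, -109.2, 140.6]
tool_rot: [0.001, 0.0, 1.0, -0.0]
ft_force: [5.6, -0.8, -8.4]
opening: 12.5
finger_force: 38.9
```

Emit:
jog_arm([
  [[0,0.002,0],0,1],
  [[0,0.005,0],0,1],
  [[0.0002,0.008,0],0,1],
  [[0,0.01,0],0,1],
  [[0.0002,0.01,0],0,1],
  [[0,0.01,0],0,1],
  [[0.0002,0.01,0],0,1],
  [[0,0.01,0],0,1],
  [[0.0002,0.01,0],0,1],
  [[0,0.01,0],0,1],
  [[0,0.008,0],0,1],
  [[0,0.005,0],0,1],
  [[0,0.003,0],0,1],
  [[0,0,0],0,1],
  [[0,0,0],0,1],
])

```text
clock: 5.35
tool_pos: [461.0, -8.0, 140.6]
tool_rot: [0.001, 0.0, 1.0, 0.0]
ft_force: [6.2, 1.1, -7.3]
opening: 12.7
finger_force: 39.1
```

```bash
python3 - <<'E'
from plant import r
import cv2,pickle
from h import *
s=r.snapshot("top");pickle.dump(s,open("t2.pkl","wb"));im=s["image"][185:295,185:430,::-1]
cv2.imwrite("pics/t2.png",cv2.convertScaleAbs(cv2.resize(im,None,fx=3.2,fy=3.2,interpolation=cv2.INTER_CUBIC),alpha=1.5))
E
```

```text
(no output)
```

View pics/t2.png

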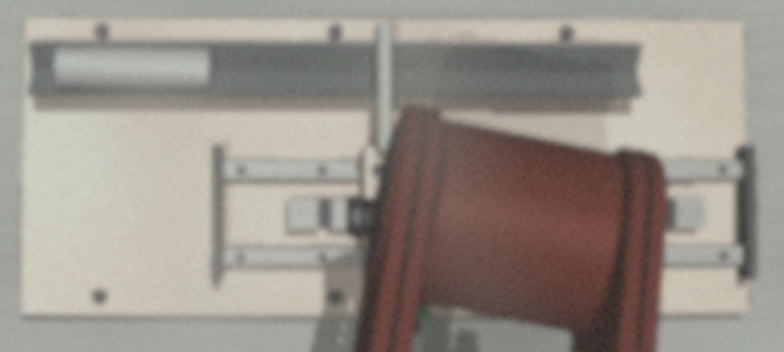

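The top picture shows the carriage has moved along (stop plate at crop x=384, earlier 525) and the arm hides the rest. Now lower the tooth onto the strip and let go.

Emit:
jog_arm([
  [[0,0,0.002],0,1],
  [[0,0,0.002],0,1],
  [[0,0,0],0,1],
  [[0,0,0],0,0.75],
  [[0,0,0],0,0.75],
  [[0,0,0],0,0.75],
])

```text
clock: 6.0
tool_pos: [460.2, -8.2, 137.2]
tool_rot: [-0.0, 0.0, 1.0, -0.0]
ft_force: [0.2, -1.1, -0.5]
opening: 21.3
finger_force: 0.0
```

```bash
cat > bar.py <<'E'
from plant import r
import cv2,sys
from h import *
s=r.snapshot("scene");im=s["image"];hsv=cv2.cvtColor(im,cv2.COLOR_RGB2HSV)
m=cv2.inRange(hsv,(0,150,60),(8,255,255));m[330:]=0;m[:150]=0
k,_,st,ce=cv2.connectedComponentsWithStats(m)
print([(st[i].tolist(),ce[i].round(1)) for i in range(1,k) if st[i,4]>20])
y=r.get_obs()["tool_pos"][1]
print(px(s,[[461,y,125],[461,y,133]]).round(1).tolist())
cv2.imwrite(sys.argv[1],cv2.resize(im[150:320,90:360,::-1],None,fx=2.9,fy=2.9,interpolation=cv2.INTER_CUBIC))
E
python3 bar.py pics/s3.png
```

```text
[([208, 202, 13, 13, 85], array([214.3, 207.6])), ([205, 255, 11, 12, 36], array([210.2, 260.6]))]
[[211.3, 208.6], [210.9, 205.4]]
```

View pics/s3.png

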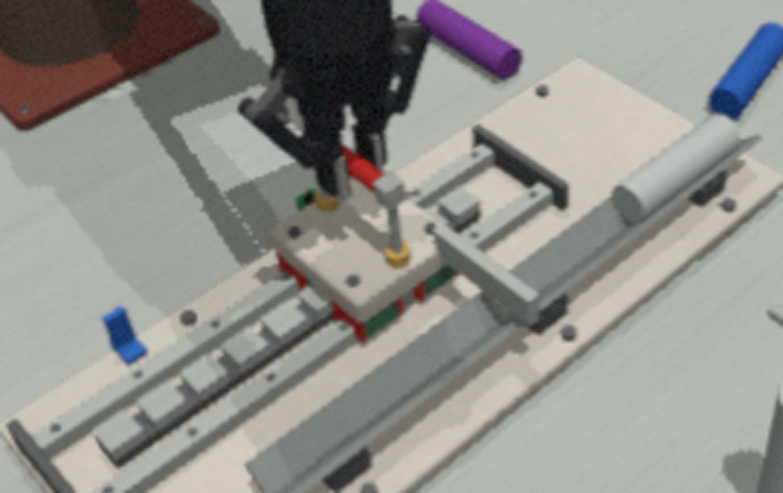

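The picture shows the bar free between the open fingers at crop (365,170) and the carriage beside the green clip at (305,200). Ease it towards +y slowly.

Emit:
jog_arm([
  [[0,0.001,0],0,0.75],
  [[0,0.001,0],0,0.75],
  [[0,0.001,0],0,0.75],
  [[0,0.001,0],0,0.75],
  [[0,0.001,0],0,0.75],
  [[0,0.001,0],0,0.75],
  [[0,0.001,0],0,0.75],
  [[0,0.001,0],0,0.75],
  [[0,0,0],0,0.75],
])

```text
clock: 6.95
tool_pos: [460.5, 0.1, 137.2]
tool_rot: [-0.0, 0.0, 1.0, 0.0]
ft_force: [-0.6, -1.1, 0.3]
opening: 21.3
finger_force: 0.3
```

```bash
python3 bar.py pics/x.png
```

```text
[([213, 202, 11, 12, 69], array([217.3, 207.2])), ([188, 238, 9, 10, 24], array([192. , 242.1])), ([207, 254, 11, 12, 35], array([212.1, 259.2]))]
[[214.8, 206.5], [214.3, 203.3]]
```

Emit:
jog_arm([
  [[0,0.001,0],0,0.75],
  [[0,0.001,0],0,0.75],
  [[0,0,0],0,0.75],
])

```text
clock: 7.3
tool_pos: [460.5, 2.1, 137.3]
tool_rot: [-0.0, 0.0, 1.0, 0.0]
ft_force: [0.6, -0.2, 0.8]
opening: 21.2
finger_force: 0.1
```

```bash
python3 bar.py pics/x.png
```

```text
[([214, 205, 11, 11, 65], array([218.5, 209.8])), ([208, 253, 11, 12, 36], array([212.8, 258.4]))]
[[215.6, 206.0], [215.1, 202.9]]
```

The bar dropped about 8 mm (3 px), so the latch is home. Withdraw upward, centred on the bar, and look.

Emit:
jog_arm([
  [[0,-0.002,0],0,0.75],
  [[0,-0.0016,0],0,0.6],
  [[0,0,0],0,0.5],
  [[0,0,-0.01],0,0.5],
  [[0,0,-0.025],0,0.5],
  [[0,0,-0.04],0,0.5],
  [[0,0,-0.04],0,0.5],
  [[0,0,0],0,0.7],
  [[0,0,0],0,1],
])

```text
clock: 8.25
tool_pos: [461.4, -1.9, 254.2]
tool_rot: [0.002, 0.0, 1.0, -0.0]
ft_force: [0.0, 1.0, -1.2]
opening: 14.3
finger_force: 0.0
```

```bash
python3 bar.py pics/x.png; python3 - <<'E'
from plant import r
import cv2,pickle
from h import *
s=r.snapshot("wrist");pickle.dump(s,open("w4.pkl","wb"));im=s["image"][:,:,::-1];cv2.imwrite("pics/w4.png",im)
hsv=cv2.cvtColor(im,cv2.COLOR_BGR2HSV);m=cv2.inRange(hsv,(0,150,50),(8,255,255))
k,_,st,ce=cv2.connectedComponentsWithStats(m)
for i in range(1,k):
    if st[i,4]>100:print(st[i],[w(s,*ce[i],z).round(1) for z in(125,133)])
E
```

```text
[([202, 198, 23, 18, 141], array([212.7, 206.2])), ([189, 237, 9, 10, 24], array([193.1, 241.7])), ([208, 253, 11, 12, 35], array([212.8, 258.6]))]
[[214.0, 206.9], [213.6, 203.8]]
[273 174  14  70 904] [array([460.9,  -1.8, 125. ]), array([458.6,  -1.8, 133. ])]
```

View pics/w4.png

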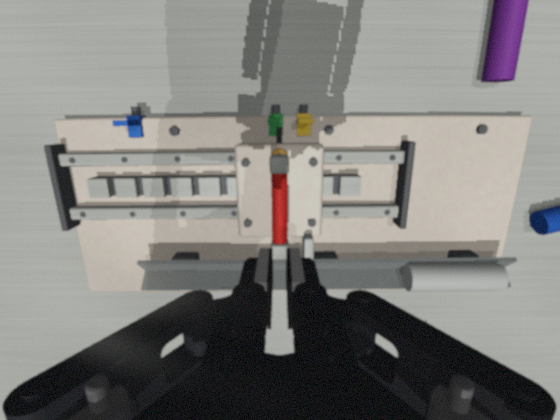

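The wrist picture shows the pointer (279,135) right by the green clip (275,123). The bar again sits at x=460.9 when taken at z=125, so the latch is home. The stop face is therefore at y≈33 and the billet's far end at y≈258. Moving behind the billet with the fingers shut.

Emit:
jog_arm([
  [[-0.0125,0.0375,0],0,1],
  [[-0.0125,0.0375,0],0,1],
  [[-0.0125,0.0375,0],0,1],
  [[-0.0125,0.0375,0],0,1],
  [[-0.0125,0.0375,0],0,1],
  [[-0.0125,0.0375,0],0,1],
  [[-0.0125,0.0375,0],0,1],
  [[-0.0125,0.0375,0],0,1],
  [[0,0,0],0,1],
  [[0,0,0],0,1],
])

```text
clock: 9.35
tool_pos: [559.5, 298.6, 249.7]
tool_rot: [-0.002, -0.001, 1.0, -0.001]
ft_force: [0.8, -0.0, -0.6]
opening: -0.2
finger_force: 0.0
```

```bash
python3 - <<'E'
from plant import r
import cv2
from h import *
s=r.snapshot("wrist");im=s["image"][:,:,::-1];cv2.imwrite("pics/w5.png",im)
R,t,K,D=cam(s);print((-R.T@t).round(),r.get_obs()["tool_pos"],r.get_obs()["opening"])
print(px(s,[[562,258,60],[562,147,60],[562,300,60],[562,200,76]]).round())
E
```

```text
[487. 298. 371.] [559.59636666 297.84342057 250.22743866] 0.11630237765427975
[[241. 195.]
 [138. 195.]
 [281. 195.]
 [182. 199.]]
```

View pics/w5.png

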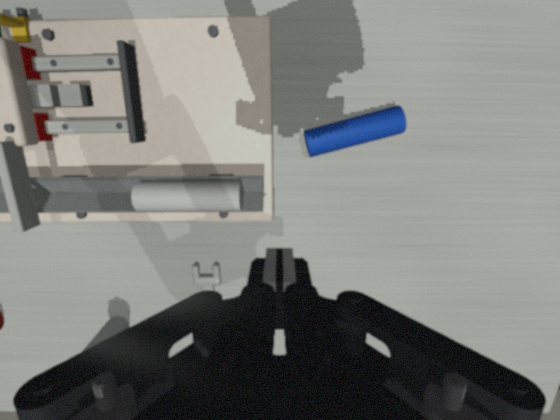

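The picture confirms the aluminium billet in the trough, with ends at (138,195) and (241,195), as predicted. The blue rod (350,130) is clear of the path. Descend behind the billet.

Emit:
jog_arm([
  [[-0.002,0,0.04],0,1],
  [[0,0,0.04],0,1],
  [[0,0,0.04],0,1],
  [[0,0,0.03],0,1],
  [[0,0,0.015],0,1],
  [[0,0,0.004],0,1],
  [[0,0,0],0,1],
  [[0,0,0],0,1],
])

```text
clock: 10.2
tool_pos: [564.0, 298.5, 85.6]
tool_rot: [0.002, 0.0, 1.0, 0.001]
ft_force: [-0.1, 0.6, -0.7]
opening: 0.1
finger_force: 0.0
```

Emit:
jog_arm([
  [[0,0,0.004],0,1],
  [[0,-0.005,0],0,1],
  [[0,-0.004,0],0,1],
  [[0,-0.003,0],0,1],
  [[0,-0.003,0],0,1],
  [[0,-0.003,0],0,1],
  [[0,-0.003,0],0,1],
  [[0,-0.003,0],0,1],
  [[0,-0.003,0],0,1],
  [[0,-0.003,0],0,1],
  [[0,-0.003,0],0,1],
  [[0,-0.003,0],0,1],
  [[0,-0.003,0],0,1],
])

```text
clock: 11.5
tool_pos: [562.6, 259.1, 79.3]
tool_rot: [0.0, 0.0, 1.0, 0.0]
ft_force: [-0.1, 1.5, 0.7]
opening: -0.3
finger_force: 0.9
```

```bash
cat > b.py <<'E'
from plant import r
import cv2,sys
from h import *
s=r.snapshot("top");im=s["image"];cv2.imwrite(sys.argv[1],cv2.convertScaleAbs(cv2.resize(im[190:225,185:345,::-1],None,fx=5,fy=5,interpolation=cv2.INTER_CUBIC),alpha=1.5))
g=cv2.cvtColor(im,cv2.COLOR_RGB2GRAY)[203:210].mean(0).round().astype(int)
print(r.get_obs()["tool_pos"].round(1));
for a in range(195,315,20):print(a,g[a:a+20].tolist())
E
python3 b.py pics/b1.png
```

```text
[562.6 258.7  79.3]
195 [39, 39, 39, 39, 42, 48, 51, 54, 54, 51, 48, 49, 53, 55, 57, 55, 51, 48, 46, 46]
215 [48, 49, 50, 53, 53, 57, 62, 66, 66, 70, 86, 101, 108, 110, 111, 112, 112, 113, 114, 117]
235 [118, 120, 120, 121, 121, 121, 121, 122, 122, 122, 122, 122, 122, 123, 123, 123, 122, 119, 115, 106]
255 [92, 79, 72, 71, 71, 70, 70, 71, 70, 70, 70, 70, 70, 70, 70, 70, 70, 69, 71, 73]
275 [73, 74, 76, 76, 76, 77, 77, 76, 76, 76, 77, 77, 78, 78, 78, 79, 78, 79, 78, 79]
295 [80, 81, 79, 77, 80, 98, 119, 126, 121, 103, 89, 86, 87, 88, 88, 89, 88, 88, 89, 89]
```

Emit:
jog_arm([
  [[0,-0.005,0],0,1],
  [[0,-0.005,0],0,1],
  [[0,-0.005,0],0,1],
  [[0,-0.005,0],0,1],
  [[0,-0.005,0],0,1],
  [[0,-0.005,0],0,1],
  [[0,-0.005,0],0,1],
  [[-0.0005,-0.005,0],0,1],
  [[0,-0.005,0],0,1],
  [[0,-0.005,0],0,1],
  [[0,-0.005,0],0,1],
  [[0,-0.005,0],0,1],
  [[0,-0.005,0],0,1],
  [[0,-0.005,0],0,1],
  [[0,-0.005,0],0,1],
  [[0,-0.005,0],0,1],
  [[0,-0.004,0],0,1],
  [[0,-0.002,0],0,1],
  [[0,0,0],0,1],
])

```text
clock: 13.45
tool_pos: [563.1, 172.7, 79.3]
tool_rot: [-0.0, 0.0, 1.0, -0.0]
ft_force: [-0.3, -0.3, -0.6]
opening: 0.3
finger_force: 0.0
```

```bash
python3 b.py pics/b2.png; python3 - <<'E'
import h,pickle
s=pickle.load(open("t2.pkl","rb"))
for u,z in((299.7,86),(299.7,76),(254.9,68),(250.6,68)):print(u,z,h.w(s,u,207,z).round(1))
E
```

```text
[563.  172.8  79.3]
195 [51, 46, 41, 38, 39, 41, 46, 48, 49, 51, 51, 52, 52, 53, 52, 52, 53, 53, 53, 53]
215 [54, 53, 54, 53, 55, 54, 54, 55, 54, 54, 54, 54, 55, 55, 55, 54, 54, 54, 54, 54]
235 [52, 53, 52, 53, 52, 51, 51, 51, 52, 50, 50, 49, 48, 48, 49, 47, 46, 45, 44, 42]
255 [48, 52, 55, 53, 52, 46, 47, 51, 54, 54, 54, 59, 79, 101, 111, 115, 117, 120, 122, 122]
275 [123, 122, 123, 122, 123, 123, 122, 123, 122, 122, 119, 113, 110, 110, 109, 109, 108, 103, 91, 78]
295 [73, 72, 72, 69, 71, 87, 107, 116, 113, 99, 85, 82, 83, 84, 84, 84, 85, 84, 85, 85]
299.7 86 [560.4  34.7  86. ]
299.7 76 [561.2  34.1  76. ]
254.9 68 [560.7 136.4  68. ]
250.6 68 [560.6 146.3  68. ]
```

View pics/b2.png

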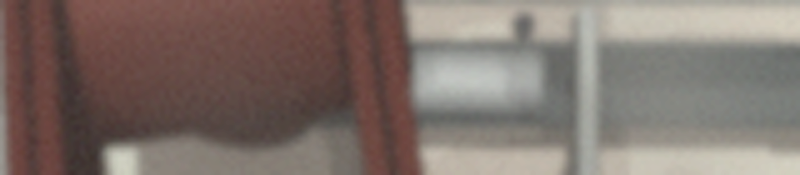

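The picture shows the billet end at crop x≈541 and the plate face at about 574, a gap of about 15 mm. Closing slowly.

Emit:
jog_arm([
  [[0,-0.002,0],0,1],
  [[0,-0.002,0],0,1],
  [[0,-0.002,0],0,1],
  [[0,-0.002,0],0,1],
  [[0,-0.002,0],0,1],
  [[0,-0.001,0],0,1],
  [[0,-0.001,0],0,1],
  [[0,0,0],0,1],
])

```text
clock: 14.3
tool_pos: [563.0, 161.0, 79.3]
tool_rot: [-0.0, 0.0, 1.0, -0.0]
ft_force: [0.6, 1.7, 0.1]
opening: -0.1
finger_force: 0.5
```

```bash
cat > f.py <<'E'
from plant import r
import numpy as np
from h import *
o=r.get_obs();F=[];Y=[]
for i in range(3):
    s=r.snapshot("top");o=r.get_obs();F.append(o["ft_force"]);Y.append(o["tool_pos"][1])
g=cv2.cvtColor(s["image"],cv2.COLOR_RGB2GRAY)[203:210].mean(0).round().astype(int)
print(np.mean(F,0).round(2),np.mean(Y).round(2),g[285:308].tolist(),o["clock"])
E
python3 f.py
```

```text
[ 0.56  1.19 -0.5 ] 161.03 [122, 122, 122, 121, 120, 117, 112, 109, 108, 108, 108, 107, 102, 90, 78, 87, 105, 111, 107, 93, 82, 78, 78] 14.45
```

Emit:
jog_arm([
  [[0,-0.001,0],0,1],
  [[0,-0.001,0],0,1],
  [[0,-0.0005,0],0,1],
  [[0,-0.0005,0],0,1],
  [[0,0,0],0,1],
])

```text
clock: 14.95
tool_pos: [563.0, 158.2, 79.3]
tool_rot: [-0.0, 0.0, 1.0, -0.0]
ft_force: [-0.6, 1.5, -0.9]
opening: -0.1
finger_force: 0.8
```

```bash
python3 f.py
```

```text
[-0.4   1.63 -0.23] 158.19 [122, 122, 121, 121, 121, 121, 118, 114, 111, 109, 108, 109, 107, 104, 97, 96, 105, 111, 107, 93, 81, 78, 78] 15.1
```

Emit:
jog_arm([
  [[0,-0.0005,0],0,1],
  [[0,-0.0005,0],0,1],
  [[0,-0.0005,0],0,1],
  [[0,0,0],0,1],
])

```text
clock: 15.5
tool_pos: [563.1, 156.8, 79.3]
tool_rot: [0.0, 0.0, 1.0, 0.0]
ft_force: [-0.6, 2.5, -0.4]
opening: -0.1
finger_force: 1.3
```

```bash
python3 f.py
```

```text
[-0.01  2.6  -0.93] 156.78 [122, 122, 122, 122, 121, 121, 120, 116, 111, 109, 109, 107, 108, 107, 100, 93, 100, 108, 108, 101, 88, 79, 77] 15.65
```

Push force rose to 2.6 N and the plate shifted a fraction of a pixel within the tooth's play, so the billet touches. Back off and rise.

Emit:
jog_arm([
  [[0,0.001,0],0,1],
  [[0,0.003,0],0,1],
  [[0,0.01,0],0,1],
  [[0,0.02,0],0,1],
  [[0,0,-0.03],0,1],
  [[0,0,-0.05],0,1],
  [[0,0.03,-0.05],0,1],
  [[0,0.05,-0.03],0,1],
  [[0,0.05,0],0,1],
  [[0,0.05,0],0,1],
  [[0,0.05,0],0,1],
  [[0,0,0],0,1],
])

```text
clock: 16.85
tool_pos: [560.9, 415.8, 227.0]
tool_rot: [-0.0, -0.003, 1.0, 0.001]
ft_force: [-0.7, -0.7, -0.0]
opening: -0.3
finger_force: 0.0
```

```bash
python3 f.py; python3 bar.py pics/x.png; python3 - <<'E'
from plant import r
import cv2
s=r.snapshot("scene")["image"];cv2.imwrite("pics/end.png",cv2.resize(s[170:310,130:370,::-1],None,fx=3.3,fy=3.3,interpolation=cv2.INTER_CUBIC))
E
```

```text
[ 0.21 -0.28 -0.15] 411.25 [120, 120, 121, 120, 120, 120, 120, 120, 120, 120, 120, 119, 119, 118, 111, 102, 110, 119, 119, 110, 94, 84, 84] 17.0
[([202, 198, 22, 18, 146], array([212. , 206.3])), ([189, 239, 9, 8, 21], array([193. , 242.1])), ([208, 254, 10, 12, 30], array([213.2, 259.5]))]
[[347.5, 125.8], [347.8, 122.9]]
```

View pics/end.png

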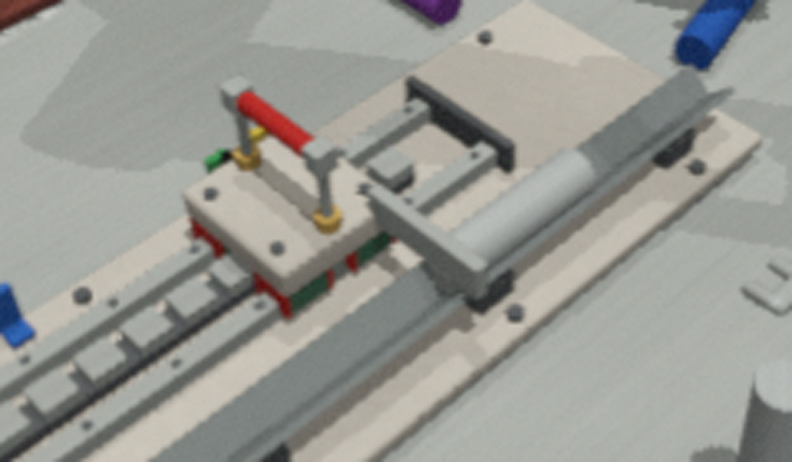

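The final picture shows the billet against the stop plate at crop (470,240), the latch bar down and the carriage at the green clip. Nothing else has moved and the robot is clear.

```bash
python3 -c "
from plant import r
print(r.hand_in())"
```

```text
the job is handed in; nothing more can be done
None
```

The job is handed in: the latch is home in the notch nearest the green clip, and the billet rests gently against the stop plate (contact force about 2.6 N). It took about 17 s of robot time, and the oil can, spare billet and wrench were not touched.

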